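Prop the spring lid and fetch a drawer knob

TASK

The lid of the wooden hardware bin is sprung shut. Push the tall wooden wedge nose first along its track beside the bin, fully home against the stop block, so that the roller on the lid rides up onto the wedge's flat top and the lid stays propped open by itself; then take the round wooden drawer knob out of the bin and stand it upright on its foot inside the small drawer. Leave the steel bar pull in the bin and the wedge propping the lid, and do not disturb the tin, the jar or the sanding block.

Things in the scene. Friction and masses are not known exactly. Their poses are not given: they have to be found in the camera images.
- bin: Wooden hardware bin fixed to the bench, 200 (x) x 230 (y) x 75 high, walls 10, inner floor 30 above the bench; origin centre of its underside, z up, +x from its front wall to the lid's hinge, which lies along y at x +95, height 80. Wedge track on its -y side, see wedge_home.
- lid (a joint): Angle (rad) of the bin's lid, 205 x 230 x 10: 0 shut flat, grows as it opens upward; about 1.05 with its roller on the wedge's flat top, its front edge then 105 from the hinge in plan and 260 above the bench. A spring and its weight always close it: about 5 N up at the roller opens it, about 9 N rests on the wedge.
- roller_center (a point): Centre of a free-turning grey roller, diameter 20, 64 long along y, on a pin sticking out of the lid's -y edge, 75 from the hinge, above the track (80 above the bench when shut).
- wedge_home (a point): Point on the bench, fixed to the bin with the bin's axes, at x +99.5, y -205 of it: where wedge_mid lies when home. The track runs along x through it: two fixed rails 18 high, 8 wide, 56 apart inside, from x -189 to x +81 of this point; a fixed stop block, 50 high, its face at x +82. 54 free between bin wall and nearer rail.
- wedge_mid (a point): Loose pale wooden wedge, about 0.35 kg, standing on the bench; centre of its underside, x from heel to nose. 160 long (x), 48 wide. Heel face x -80; flat top 135 high from x -80 to -20; then a straight ramp down to 55 high at the nose face, x +80. Pushed in nose first: some 3 to 16 N, as friction varies, until a hard stop.
- knob_center (a point): Turned wooden drawer knob, loose in the bin, standing on its foot: 34 high, foot 28 across, widest 34 across from 20 to 28 above the foot; this point is on its axis half-way up, its z axis up along the knob.
- pull_center (a point): Steel bar pull for a drawer, loose in the bin on its two feet, 84 long (x) x 14 x 30 high; this point is its centre. It stays in the bin.
- drawer: Small open wooden drawer fixed on the bench, 190 (x) x 160 (y) x 50 high, walls and floor 8; origin centre of its underside.
- tin: Tin of wood finish, 80 across, 100 high, origin under its centre; leave alone.
- jar: Amber jar, 70 across, 100 high, origin under its centre; leave alone.
- sander: Cork sanding block 70 x 110 x 35 high, origin under its centre; leave alone.

How it is judged:
On the way, in this order (a step that is already met when the one before it is completed fails the run):
1. the wedge is home and alone holds the lid open (horizontal distance between wedge_mid and wedge_home below 0.012 m and value of joint lid above 0.9 rad and contact force between lid and wedge above 1 N and contact force between lid and the arm below 0.5 N and contact force between lid and the fingers below 0.5 N), for 0.3 s.
2. the knob is lifted out of the bin while the wedge props the lid (z of knob_center in the frame of bin above 0.1 m and value of joint lid above 0.9 rad and horizontal distance between wedge_mid and wedge_home below 0.015 m), for 0.1 s.
At the end, for the whole second after the job is handed in: The knob stands upright (within 0.2 rad) and still on the drawer's floor; the wedge is within 15 mm of home in its track and the lid's roller rests on it, lid open more than 0.9 rad; the steel pull is still in the bin (x of knob_center in the frame of drawer between -0.087 and 0.087 m and y of knob_center in the frame of drawer between -0.072 and 0.072 m and height (world z) of knob_center below 0.03 m and angle between knob_center's own z axis and vertical below 0.2 rad and linear speed of knob below 0.02 m/s and value of joint lid above 0.9 rad and contact force between lid and wedge above 1 N and horizontal distance between wedge_mid and wedge_home below 0.015 m and x of pull_center in the frame of bin between -0.095 and 0.095 m and y of pull_center in the frame of bin between -0.11 and 0.11 m and height (world z) of pull_center below 0.075 m); the robot touches nothing.
It fails at once if the tin, jar or sanding block is pushed more than 40 mm (distance of any of tin, jar, sander from where it was at the start of the episode above 0.04 m).
It fails at once if the steel pull is taken out of the bin (z of pull_center in the frame of bin above 0.12 m).
It also fails if it takes over 72 s, if anything falls off the work surface, if the arm or the gripper's body presses on something with over 40 N, if the wrist force passes 120 N, or if a joint passes its speed limit or range.

ROBOT

A 6-joint arm with a two-finger parallel gripper is mounted at the origin on the work surface. World frame = base frame: x ahead of the robot, y to its left, z up, the work surface at z = 0. Lengths are in m, angles in rad, forces in N, time in s.
With the tool pointing down it reaches from about 0.3 to 0.875 m from the base axis. Payload 4.2 kg.
Tool frame: the origin (TCP) lies midway between the tips of the shut fingers; the grasp point (between the pads) lies 19 mm behind it (env.tcp_to_grasp is the distance from the TCP to the grasp point, in m); z points along the fingers, y is the line along which they close (so a half turn about z gives the same grasp; the last joint's range is limited). The gripper opens to 85 mm and grips with 20 to 120 N. Pads are 22 mm wide; open, the fingers measure 114 mm over their backs; the gripper's body (76 mm by 85 mm) begins 54 mm behind the grasp point. The pads swing forward as they close: fully open they stand 13 mm farther back than shut.
Start: joints at [1.086, 0.32, 1.565, -0, 1.257, -0.02], TCP at [0.258, 0.514, 0.231] pointing down, gripper open.
Joint ranges: [-3.11, 3.11], [-0.84, 2.01], [0.21, 2.61], [-1.34, 4.49], [0.05, 2.63], [-2.56, 2.56]. Speed limits (rad/s): [2.57, 2.57, 3.14, 3.14, 3.14, 3.14].

INTERFACE

Orientations are given as a rotation vector (axis times angle).
In Python, from bench import env, capture, camera_params, ticket gives the robot as it stands. The module is installed in compiled form; this text tells all that it offers.
- The arm moves only by the tool servo_tool, never from a script. Its argument "rows" is a list of rows, each a list of 4 numbers: the shift along the world's x, y, z in mm, then the turn about the world's z in rad. A call has 1 to 10 rows; each row is the pose to reach, as a shift and turn from the pose commanded when the call began; what a row does not reach only later rows make up. A row lasts 1/10 s, in which the tool goes at most 50 mm and 8.59 degrees, less where a joint would pass 70% of its speed; a pose out of reach is approached as far as the arm can. A call with a gripper value outside its range is refused whole. "grip" is the finger opening in mm, from 0 to 85.4, set as the call begins (left out, the last holds). The fingers move at their own pace and stop on an object; "grip_force" is the grip in N (left out, the last holds). Time passes only in rows, so rows that repeat a pose let the fingers close. It gives the time, the measured TCP pose, the force, the opening and the grip force at its end, in the units of the state.
- env.read_state(): the state, without advancing time (a new reading comes with each control period).
- capture(name): name is "scene" or "side" or "wrist"; returns the picture (420x560x3 uint8, red, green, blue); there is no depth.
- camera_params(name): a dict with "fx", "fy", "cx", "cy" (pixels), "R" (3x3) and "t" (3): a world point X has camera coordinates R X + t. Camera axes: x right, y down, z forward; pixel columns grow to the right and rows downward; lengths in m; the calibration is good to about 2 mm. The wrist camera is an equidistant fisheye: a pixel r from the principal point sees the ray r / f radians off the axis. A picture is of the moment at which its call begins: read the wrist's pose just before it. camera_params takes no time and is no camera call; for the wrist camera it gives the pose at the moment of the call.
- ticket.hand_in(): hands the job in; it is judged then, once.
The state is a dict: "time_s": time; "qpos": joint angles; "joint_velocities": joint speeds; "tau": joint torques, N m; "ee_pos": TCP position; "tool_rot": TCP orientation; "force": force on the tool from outside, world axes, zero at the start; "moment": the same for the moment, N m; "width": finger opening in m; "grip_force": force on a finger pad.
Only numpy, scipy, OpenCV 4.12 (cv2) and the standard library are available. Lean on these libraries where they do the work, as an engineer would, in place of code of your own. Each camera call takes 0.05 s, during which the arm holds its last target. There are 200 camera calls.

## Working session

There is one attempt and no reset: what is moved stays moved. The work goes in short steps, Python scripts to look and compute and a tool call to move; the robot and the scene stay as the last step left them, time stands still between calls to the robot, and variables do not carry over. Pictures are saved under pics/ and viewed, at most 10 in all, crops included, and the job is handed in when it is done.

Besides the shell and the picture viewer there is one more tool, called by a JSON object that holds its "fn" and its "kwargs". servo_tool: Moves the arm, as the interface text tells. Its arguments: {"type":"object","properties":{"rows":{"type":"array"},"grip":{"type":"number"},"grip_force":{"type":"number"}},"required":["rows"]}

```bash
mkdir -p pics; cat > h.py <<'E'
import numpy as np, cv2
from bench import env, capture, camera_params, ticket
def save(n,f):
    im=capture(n); cv2.imwrite('pics/'+f,cv2.cvtColor(im,cv2.COLOR_RGB2BGR)); return im
def ray(n,u,v,P=None):
    P=P or camera_params(n); R=np.array(P['R']);t=np.array(P['t'])
    x=(u-P['cx'])/P['fx'];y=(v-P['cy'])/P['fy']
    if n=='wrist':
        r=np.hypot(x,y); d=np.array([np.sin(r)*x/max(r,1e-9),np.sin(r)*y/max(r,1e-9),np.cos(r)])
    else: d=np.array([x,y,1.])
    return -R.T@t, R.T@d
def onz(n,u,v,z,P=None):
    c,d=ray(n,u,v,P); return c+d*(z-c[2])/d[2]
def proj(n,X):
    P=camera_params(n); c=np.array(P['R'])@X+np.array(P['t']); return P['fx']*c[0]/c[2]+P['cx'],P['fy']*c[1]/c[2]+P['cy']
E
python3 - <<'E'
from h import *
for n in('scene','side','wrist'):
    P=camera_params(n); print(n,P['fx'],P['cx'],P['cy'],-np.array(P['R']).T@P['t'])
a=save('scene','s1.png');b=save('side','d1.png')
print(env.read_state())
E
```

```text
scene 483.0492807710561 275.8308850672886 205.94072443001778 [1.03958234 0.74409207 0.92672091]
side 521.3966302093226 283.35330628557267 211.8908919511023 [0.55356426 0.86463312 0.95622867]
wrist 325.19226210127806 285.94108574171133 211.47193748542907 [0.18886952 0.54910519 0.37291444]
{'time_s': 0.1, 'qpos': array([ 1.08605162e+00,  3.20214663e-01,  1.56551870e+00, -1.32068808e-05,
        1.25742751e+00, -1.99878474e-02]), 'joint_velocities': array([ 3.89708328e-04, -1.07681755e-03, -1.56845448e-03, -3.92046957e-05,
        1.80293905e-03,  3.69690546e-04]), 'tau': array([-4.92060335e-04, -4.16409802e+01, -2.34704608e+01, -1.41219420e-06,
        4.98183304e-03,  2.08552979e-05]), 'ee_pos': array([0.25751963, 0.51364121, 0.23058887]), 'tool_rot': array([-7.23391954e-01, -3.05678246e+00,  2.38995837e-03]), 'force': array([-0.04997685, -0.37832267,  0.36173647]), 'moment': array([-0.00048209, -0.03446586, -0.00286165]), 'grip_force': 0.0, 'width': 0.08552313767663157}
```

View pics/s1.png

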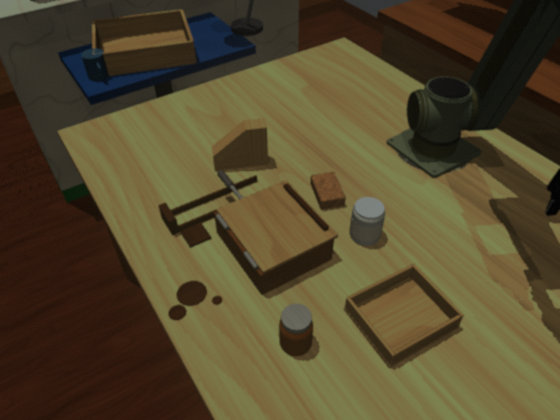

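View pics/d1.png

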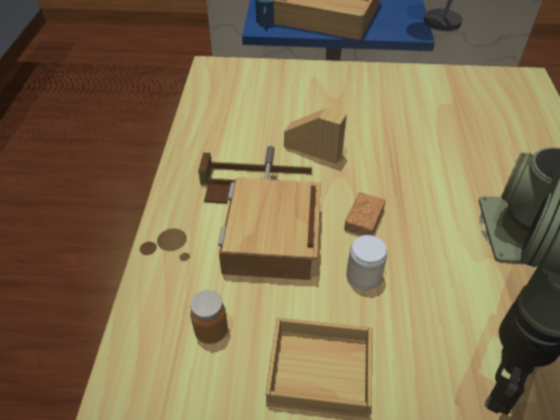

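The wedge stands off its track with its nose towards +x, heel near (346,140) in the side view. The lid is at about (225-320,180-275), the stop block at (205,167) and the drawer at (320,365).

```bash
python3 - <<'E'
import cv2
b=cv2.imread('pics/d1.png');c=b[95:282,190:360];
cv2.imwrite('pics/d1z.png',cv2.convertScaleAbs(cv2.resize(c,None,fx=3.2,fy=3.2,interpolation=cv2.INTER_CUBIC),alpha=1.6))
b=cv2.imread('pics/s1.png');c=b[110:295,150:350]
cv2.imwrite('pics/s1z.png',cv2.convertScaleAbs(cv2.resize(c,None,fx=3.2,fy=3.2,interpolation=cv2.INTER_CUBIC),alpha=1.6))
E
```

```text
(no output)
```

View pics/d1z.png

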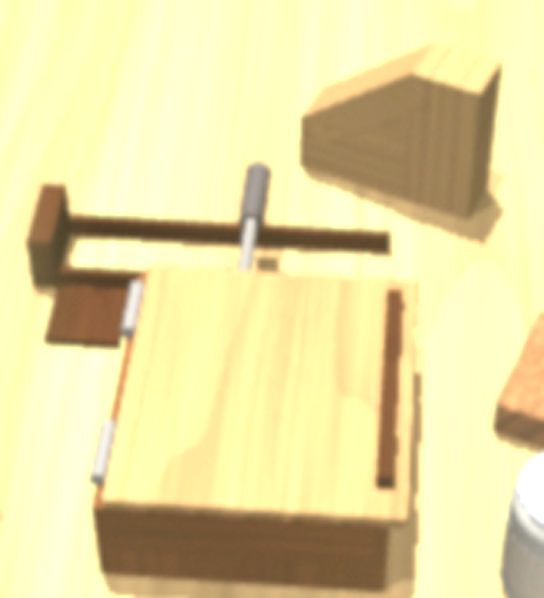

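View pics/s1z.png

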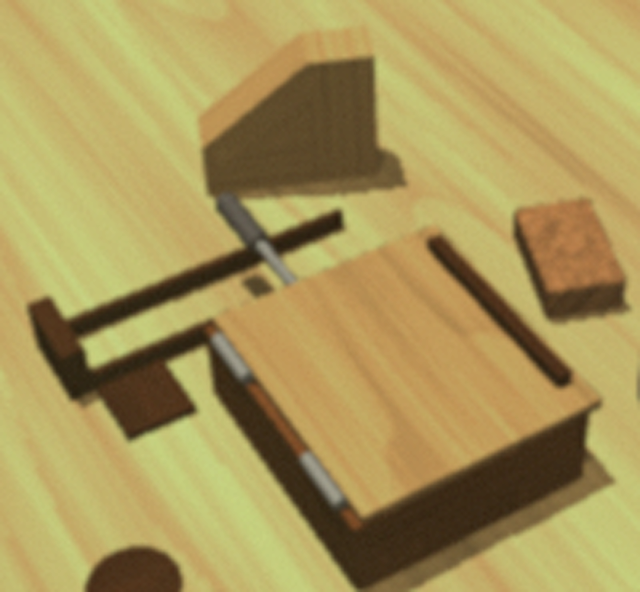

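Side crop: the lid's corners are (147,268), (418,284), (405,522) and (100,505). The wedge's top corners are (475,92), (500,66), (413,72) and (433,45). The stop block is at (50,210) and the roller runs from (258,170) to (255,230). The scene crop shows the same objects.

```bash
cat > fit.py <<'E'
from h import *
def rigid(obj,pts,name):
    o=np.array(obj)[:,:2];p=np.array(pts)[:,:2]
    A=[];b=[]
    oc=o.mean(0);pc=p.mean(0);q=o-oc;r=p-pc
    th=np.arctan2((q[:,0]*r[:,1]-q[:,1]*r[:,0]).sum(),(q*r).sum())
    R=np.array([[np.cos(th),-np.sin(th)],[np.sin(th),np.cos(th)]]);t=pc-R@oc
    print(name,'xy',t.round(4),'yaw',round(th,4),'res mm',((p-(o@R.T+t))*1e3).round(1).tolist()); return t,th
S=lambda u,v,z:onz('side',190+u/3.2,95+v/3.2,z)
C=lambda u,v,z:onz('scene',150+u/3.2,110+v/3.2,z)
E
python3 - <<'E'
from fit import *
L=[(.095,-.115),(-.11,-.115),(-.11,.115),(.095,.115)]
s=[(147,268),(418,284),(405,522),(100,505)];c=[(210,322),(432,230),(600,403),(360,522)]
rigid(L,[S(u,v,.085) for u,v in s],'bin side');rigid(L,[C(u,v,.085) for u,v in c],'bin scene')
t,th=rigid(L+L,[S(u,v,.085) for u,v in s]+[C(u,v,.085) for u,v in c],'bin')
R=np.array([[np.cos(th),-np.sin(th)],[np.sin(th),np.cos(th)]]);
print('home',R@[.0995,-.205]+t,'roller',R@[.02,-.205]+t)
W=[(-.08,.024),(-.08,-.024),(-.02,.024),(-.02,-.024)];
s=[(475,92),(500,66),(413,72),(433,45)];c=[(373,57),(367,27),(310,66),(303,36)]
b=[(-.08,.024),(.08,.024)];sb=[(470,215),(304,163)];cb=[(375,177),(209,193)]
rigid(W+b,[S(u,v,.135) for u,v in s]+[S(u,v,0) for u,v in sb],'w side');rigid(W+b,[C(u,v,.135) for u,v in c]+[C(u,v,0) for u,v in cb],'w scene')
D=[(.095,-.08),(-.095,-.08),(-.095,.08),(.095,.08)]
rigid(D,[onz('side',u,v,.05) for u,v in[(276,320),(371,325),(368,411),(268,403)]],'drw side')
rigid(D,[onz('scene',u,v,.05) for u,v in[(347,308),(410,268),(460,315),(393,357)]],'drw scene')
# rail/stop checks
inv=lambda p:R.T@(p[:2]-t)-[.0995,-.205]
print('side far rail end top inner',inv(S(389,236,.018)),'stop top -y front corner',inv(S(68,188,.05)))
print('stop top scene front corners',inv(C(50,300,.05)),inv(C(85,365,.05)),'rail end',inv(C(341,213,.018)))
for o,f in(('tin',0),):pass
E
```

```text
bin side xy [0.6235 0.0659] yaw -0.0213 res mm [[-0.0, 0.4], [-0.6, 1.0], [1.4, -1.8], [-0.8, 0.4]]
bin scene xy [0.6279 0.0692] yaw -0.0217 res mm [[-1.5, 0.9], [2.6, 3.0], [0.6, -1.9], [-1.7, -2.0]]
bin xy [0.6257 0.0675] yaw -0.0215 res mm [[-2.2, -1.2], [-2.8, -0.7], [-0.8, -3.5], [-3.0, -1.3], [0.7, 2.5], [4.8, 4.7], [2.9, -0.2], [0.5, -0.3]]
home [ 0.72075143 -0.13954107] roller [ 0.64126975 -0.13783446]
w side xy [ 0.5284 -0.271 ] yaw -0.4333 res mm [[3.1, -2.3], [2.3, 5.5], [-1.6, -0.4], [2.4, 5.4], [-3.8, -7.4], [-2.5, -0.8]]
w scene xy [ 0.5286 -0.2635] yaw -0.4348 res mm [[0.4, -2.7], [0.8, -0.8], [-1.7, 3.3], [0.9, 4.5], [2.4, -2.8], [-2.8, -1.5]]
drw side xy [0.505  0.4003] yaw -0.0304 res mm [[-2.9, -2.7], [-1.4, -8.3], [9.0, 4.7], [-4.7, 6.3]]
drw scene xy [0.5152 0.4032] yaw 0.0029 res mm [[-1.1, 10.8], [2.3, 6.6], [3.5, -5.5], [-4.7, -11.9]]
side far rail end top inner [-0.18834329 -0.03654857] stop top -y front corner [ 0.07920897 -0.03814593]
stop top scene front corners [ 0.08247608 -0.03347182] [0.08739425 0.04942146] rail end [-0.18864233 -0.03137869]
```

{"fn": "servo_tool", "kwargs": {"rows": [[100,-380,30,0.031],[100,-380,30,0.031],[100,-380,30,0.031],[100,-380,30,0.031],[100,-380,30,0.031],[211,-753,30,0.031],[211,-753,30,0.031],[211,-753,30,0.031],[211,-753,30,0.031],[211,-753,30,0.031]], "grip": 85}}

```text
time_s: 1.1
ee_pos: [0.3903, 0.0308, 0.2555]
tool_rot: [0.676, 3.068, 0.001]
force: [2.3, 0.4, 1.5]
width: 0.085
grip_force: 0.0
```

{"fn": "servo_tool", "kwargs": {"rows": [[0,0,0,0],[0,0,0,0],[0,0,0,0]]}}

```text
time_s: 1.4
ee_pos: [0.3899, 0.0336, 0.2552]
tool_rot: [-0.675, -3.067, -0.001]
force: [0.1, 1.4, -0.2]
width: 0.0847
grip_force: 0.0
```

{"fn": "servo_tool", "kwargs": {"rows": [[79,-273,5,0],[79,-273,5,0],[79,-273,5,0],[79,-273,5,0],[79,-273,5,0],[79,-273,5,0],[79,-273,5,0],[79,-273,5,0],[79,-273,5,0]]}}

```text
time_s: 2.3
ee_pos: [0.4695, -0.238, 0.2604]
tool_rot: [-0.671, -3.068, -0.001]
force: [-0.3, 0.0, -1.0]
width: 0.0846
grip_force: 0.0
```

```bash
python3 - <<'E'
from h import *
s=env.read_state();P=camera_params('wrist');print(s['ee_pos'],s['tool_rot'],s['qpos'].round(2))
im=save('wrist','w1.png')
np.save('w1.npy',P,allow_pickle=True)
E
```

```text
[ 0.46953856 -0.23797545  0.26035626] [-6.71310298e-01 -3.06816538e+00 -1.29669769e-03] [-0.49  0.23  1.62  0.    1.29 -1.63]
```

View pics/w1.png

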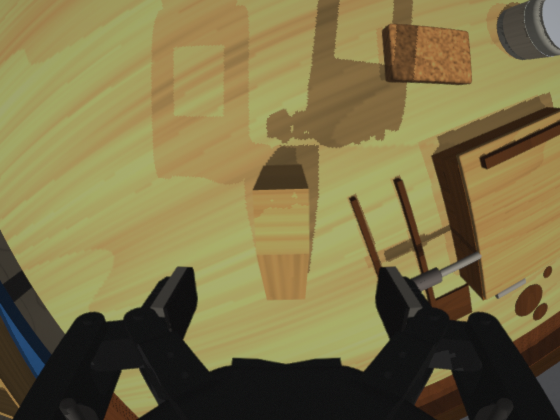

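Wrist view: the wedge's top corners are heel (247,190) and (308,190), crest (254,253) and (309,253), and nose top (266,299) and (306,299). The rail ends are near (352,197) and (398,178).

```bash
python3 - <<'E'
from fit import *
P=camera_params('wrist')
R=lambda u,v,z:onz('wrist',u,v,z,P)
# image left is which y? test
W=[(-.08,-.024),(-.08,.024),(-.02,-.024),(-.02,.024),(.08,-.024),(.08,.024)]
p=[R(247,190,.135),R(308,190,.135),R(254,253,.135),R(309,253,.135),R(266,299,.055),R(306,299,.055)]
print(np.round(p,3)); rigid(W,p,'wedge')
print('rail ends',R(352,197,.018),R(398,178,.018))
E
```

```text
[[ 0.444 -0.262  0.135]
 [ 0.466 -0.215  0.135]
 [ 0.499 -0.282  0.135]
 [ 0.52  -0.237  0.135]
 [ 0.592 -0.321  0.055]
 [ 0.613 -0.275  0.055]]
wedge xy [ 0.5282 -0.2678] yaw -0.3915 res mm [[-1.2, -2.2], [2.2, 0.5], [-1.8, 0.0], [0.7, 0.9], [-1.3, -0.3], [1.5, 1.0]]
rail ends [ 0.52524528 -0.17226196  0.018     ] [ 0.52695256 -0.10848755  0.018     ]
```

{"fn": "servo_tool", "kwargs": {"rows": [[-2,-3,-50,0.026],[-2,-3,-100,0.026],[-2,-3,-140,0.026],[-2,-3,-168,0.026],[-2,-3,-168,0.026]]}}

```text
time_s: 2.85
ee_pos: [0.4648, -0.2404, 0.0894]
tool_rot: [-0.631, -3.069, -0.004]
force: [-0.4, -0.6, 0.9]
width: 0.0849
grip_force: 0.0
```

{"fn": "servo_tool", "kwargs": {"rows": [[0,0,0,0],[0,0,0,0],[0,0,0,0],[0,0,0,0],[0,0,0,0],[0,0,0,0],[0,0,0,0],[0,0,0,0]], "grip": 30, "grip_force": 60}}

```text
time_s: 3.65
ee_pos: [0.4688, -0.2435, 0.0948]
tool_rot: [0.635, 3.072, -0.001]
force: [-0.3, 1.8, 5.8]
width: 0.0474
grip_force: 62.6
```

```bash
python3 - <<'E'
from h import *
im=cv2.cvtColor(capture('wrist'),cv2.COLOR_RGB2BGR);P=camera_params('wrist')
import pickle;pickle.dump(P,open('P2.pkl','wb'));cv2.imwrite('pics/w2.png',im)
s=env.read_state();print(s['ee_pos'],s['tool_rot'],s['width'])
E
```

```text
[ 0.46884775 -0.24351653  0.09483016] [ 6.35208350e-01  3.07207595e+00 -7.90215695e-04] 0.047605299489129636
```

{"fn": "servo_tool", "kwargs": {"rows": [[0,0,15,0],[0,0,35,0],[-30,30,35,0.13],[-60,60,35,0.26],[-90,95,35,0.387],[-104,113,35,0.387],[-104,113,35,0.387],[-104,113,35,0.387],[-104,113,35,0.387]]}}

```text
time_s: 4.6
ee_pos: [0.3643, -0.1309, 0.1279]
tool_rot: [0.033, 3.14, -0.001]
force: [0.4, -0.2, -3.8]
width: 0.0469
grip_force: 64.0
```

```bash
python3 - <<'E'
from h import *
import pickle
s=env.read_state();print(s['ee_pos'],s['tool_rot'],s['width'],s['qpos'].round(2))
P=camera_params('wrist');a=capture('wrist');pickle.dump(P,open('P3.pkl','wb'))
b=capture('side')
bgr=lambda i:cv2.cvtColor(i,cv2.COLOR_RGB2BGR)
cv2.imwrite('pics/w3.png',bgr(a));cv2.imwrite('pics/d3.png',bgr(b))
z=cv2.convertScaleAbs(cv2.resize(bgr(b)[100:260,190:410],(660,480)[:2],interpolation=cv2.INTER_CUBIC),alpha=1.5)
cv2.imwrite('pics/d3z.png',z)
E
```

```text
[ 0.36434737 -0.13089084  0.12791404] [ 3.30800802e-02  3.14001466e+00 -1.10215524e-03] 0.04689892546550265 [-0.37  0.13  2.12 -0.    0.89 -1.92]
```

View pics/w3.png

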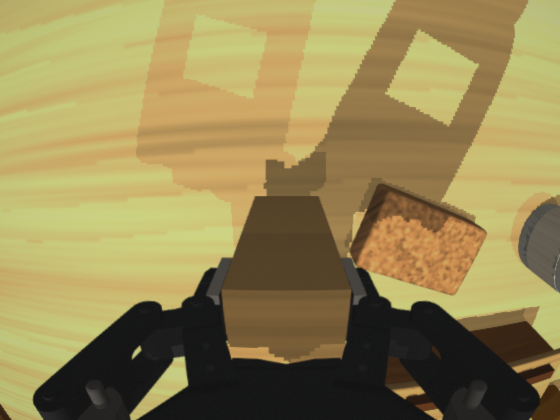

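The wedge is held level. Its heel face spans (255,197) to (352,290), and the sander is clear of the fingers. Next I check its alignment in the side view.

View pics/d3z.png

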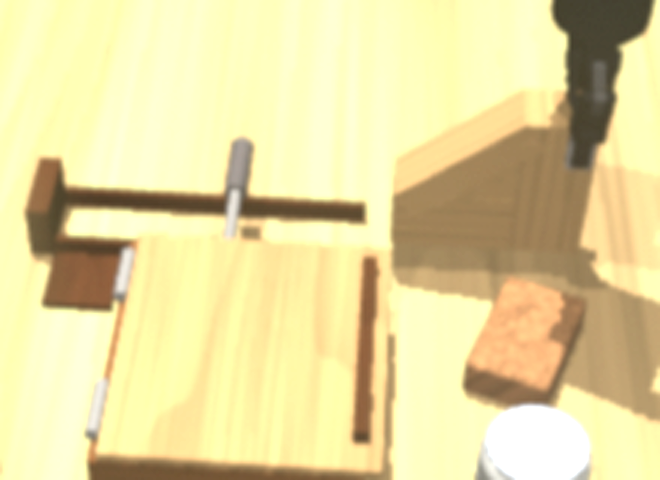

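Side crop: the far rail's end is at (364,203) to (364,222), and it meets the stop at (65,187) to (65,209). The wedge's lower nose corner is at (393,247) and its upper one at (397,193).

```bash
python3 - <<'E'
from h import *
S=lambda u,v,z:onz('side',190+u/3,100+v/3,z)
th=-.0215;R=np.array([[np.cos(th),-np.sin(th)],[np.sin(th),np.cos(th)]]);home=np.array([.7205,-.139])
inv=lambda p:((R.T@(p[:2]-home))*1e3).round(1)
for n,a in dict(endtop=(364,203,.018),endbot=(364,222,0),stoptop=(65,187,.018),stopbot=(65,209,0),nosebot=(393,247,.033),nosetop=(397,193,.088),heelbot=(585,258,.033),cresttop=(523,125,.168),stopfronttop=(63,160,.05),stopback_nearbot=(56,250,.018)).items(): print(n,inv(S(*a)))
E
```

```text
endtop [-187.3  -41.3]
endbot [-188.3  -36. ]
stoptop [ 81.8 -40.5]
stopbot [ 81.8 -30.9]
nosebot [-214.3   29. ]
nosetop [-214.2   21.7]
heelbot [-377.    29.1]
cresttop [-308.9   23.2]
stopfronttop [ 80.4 -40.3]
stopback_nearbot [75.5 41. ]
```

```bash
python3 - <<'E'
from h import *
P=np.load('w1.npy',allow_pickle=True).item()
im=cv2.imread('pics/w1.png');g=cv2.cvtColor(im,cv2.COLOR_BGR2GRAY).astype(int)
th=-.0215;R=np.array([[np.cos(th),-np.sin(th)],[np.sin(th),np.cos(th)]]);home=np.array([.7205,-.139])
inv=lambda p:((R.T@(p[:2]-home))*1e3).round(1)
for v in (206,212,218,224,230):
    r=g[v,330:450]; d=np.where(r<70)[0]+330
    runs=np.split(d,np.where(np.diff(d)>1)[0]+1)
    for q in runs:
        if 3<len(q)<20: print(v,q[0],q[-1],'L z0',inv(onz('wrist',q[0]-.5,v,0,P)),'R z18',inv(onz('wrist',q[-1]+.5,v,.018,P)))
E
```

```text
206 352 358 L z0 [-177.6  -40.4] R z18 [-180.3  -33.6]
206 402 409 L z0 [-149.9   23.8] R z18 [-153.    29.9]
206 446 449 L z0 [-122.8   86.7] R z18 [-129.1   85.4]
212 355 360 L z0 [-168.2  -39.5] R z18 [-171.9  -33.9]
212 404 411 L z0 [-140.6   24. ] R z18 [-144.    30.2]
218 357 362 L z0 [-159.3  -39.9] R z18 [-163.3  -34.1]
218 406 413 L z0 [-131.1   24.2] R z18 [-134.8   30.5]
224 359 365 L z0 [-150.2  -40.2] R z18 [-154.   -33.1]
224 408 414 L z0 [-121.4   24.5] R z18 [-126.1   29.5]
230 361 367 L z0 [-141.   -40.5] R z18 [-145.1  -33.3]
230 409 416 L z0 [-112.2   23.4] R z18 [-116.6   29.9]
```

{"fn": "servo_tool", "kwargs": {"rows": [[40,-6,0,0],[75,-7,0,0],[75,-7,0,0],[75,-7,0,0],[75,-7,-10,0],[75,-7,-17,0],[75,-7,-22,0],[75,-7,-22,0]]}}

```text
time_s: 5.5
ee_pos: [0.4372, -0.137, 0.1045]
tool_rot: [-0.033, -3.139, -0.001]
force: [0.3, 0.2, -4.3]
width: 0.0471
grip_force: 64.3
```

{"fn": "servo_tool", "kwargs": {"rows": [[0,0,-4,0],[0,0,-8,0],[0,0,-10,0],[0,0,-10,0]]}}

```text
time_s: 5.9
ee_pos: [0.4387, -0.1373, 0.0963]
tool_rot: [0.033, 3.14, -0.001]
force: [-3.5, -0.2, 2.8]
width: 0.0469
grip_force: 65.4
```

{"fn": "servo_tool", "kwargs": {"rows": [[10,0,1,0],[20,0,1,0],[30,-1,1,0],[40,-1,1,0],[50,-1,1,0],[60,-1,1,0],[70,-1.5,1,0]]}}

```text
time_s: 6.6
ee_pos: [0.5093, -0.1387, 0.0966]
tool_rot: [0.032, 3.141, 0.0]
force: [-2.9, 0.2, 1.5]
width: 0.0475
grip_force: 64.9
```

{"fn": "servo_tool", "kwargs": {"rows": [[10,0,0,0],[20,0,0,0],[30,-1,0,0],[40,-1,0,0],[50,-1,0,0],[60,-1,0,0],[70,-1.5,0,0]]}}

```text
time_s: 7.3
ee_pos: [0.576, -0.1401, 0.0963]
tool_rot: [-0.032, -3.134, -0.001]
force: [-11.0, -0.3, 5.5]
width: 0.0474
grip_force: 65.5
```

{"fn": "servo_tool", "kwargs": {"rows": [[10,0,0,0],[20,0,0,0],[30,-1,0,0],[40,-1,0,0],[50,-1,0,0],[60,-1,0,0],[65,-1.5,0,0],[65,-1.5,0,0]]}}

```text
time_s: 8.1
ee_pos: [0.6434, -0.1414, 0.0956]
tool_rot: [-0.032, -3.139, -0.001]
force: [-4.4, -1.0, -1.5]
width: 0.0474
grip_force: 64.8
```

{"fn": "servo_tool", "kwargs": {"rows": [[3,0,0,0],[6,0,0,0],[9,0,0,0],[11,0,0,0],[11,0,0,0]]}}

```text
time_s: 8.6
ee_pos: [0.6535, -0.1417, 0.0957]
tool_rot: [-0.033, -3.138, -0.001]
force: [-5.9, -0.1, -0.4]
width: 0.0474
grip_force: 64.8
```

Push on to the hard stop.

{"fn": "servo_tool", "kwargs": {"rows": [[2,0,0,0],[4,0,0,0],[6,0,0,0],[6,0,0,0]]}}

```text
time_s: 9.0
ee_pos: [0.6575, -0.1417, 0.0962]
tool_rot: [-0.033, -3.134, -0.001]
force: [-11.9, 1.3, 4.5]
width: 0.0473
grip_force: 65.6
```

{"fn": "servo_tool", "kwargs": {"rows": [[2,0,0,0],[4,0,0,0],[4,0,0,0]]}}

```text
time_s: 9.3
ee_pos: [0.6574, -0.1417, 0.0961]
tool_rot: [-0.033, -3.124, -0.002]
force: [-22.0, 0.4, 11.2]
width: 0.0473
grip_force: 66.2
```

{"fn": "servo_tool", "kwargs": {"rows": [[-5,0,0,0],[-5,0,0,0],[-5,0,0,0],[-5,0,0,0],[-5,0,0,0]], "grip": 80}}

```text
time_s: 9.8
ee_pos: [0.6602, -0.1417, 0.0966]
tool_rot: [0.032, 3.14, -0.0]
force: [0.5, 0.0, -0.2]
width: 0.0797
grip_force: 0.0
```

{"fn": "servo_tool", "kwargs": {"rows": [[-10,0,0,0],[-40,0,10,0],[-80,0,30,0],[-120,0,70,0],[-150,20,120,0],[-160,60,150,0],[-160,90,160,0],[-160,120,160,0],[-160,120,160,0],[-160,120,160,0]]}}

```text
time_s: 10.8
ee_pos: [0.4988, -0.0215, 0.2565]
tool_rot: [-0.03, -3.141, 0.001]
force: [-0.1, -0.9, 0.4]
width: 0.08
grip_force: 0.0
```

```bash
python3 - <<'E'
from h import *
s=env.read_state();print(s['ee_pos'],s['tool_rot'],s['width'],s['qpos'].round(2))
P=camera_params('wrist');a=capture('wrist');np.save('w4.npy',P,allow_pickle=True)
b=capture('side')
bgr=lambda i:cv2.cvtColor(i,cv2.COLOR_RGB2BGR)
cv2.imwrite('pics/w4.png',bgr(a));cv2.imwrite('pics/d4.png',bgr(b))
A=cv2.resize(bgr(a),(400,300));z=cv2.resize(bgr(b)[130:280,190:390],(800,600),interpolation=cv2.INTER_CUBIC)
z=cv2.convertScaleAbs(z,alpha=1.5);z[:210,520:]=cv2.resize(A,(280,210));cv2.imwrite('pics/d4z.png',z)
E
```

```text
[ 0.49880589 -0.02152789  0.25648195] [-3.02968611e-02 -3.14138785e+00  7.63848490e-04] 0.0799678634634896 [-0.07  0.18  1.69 -0.    1.27 -1.62]
```

View pics/d4z.png

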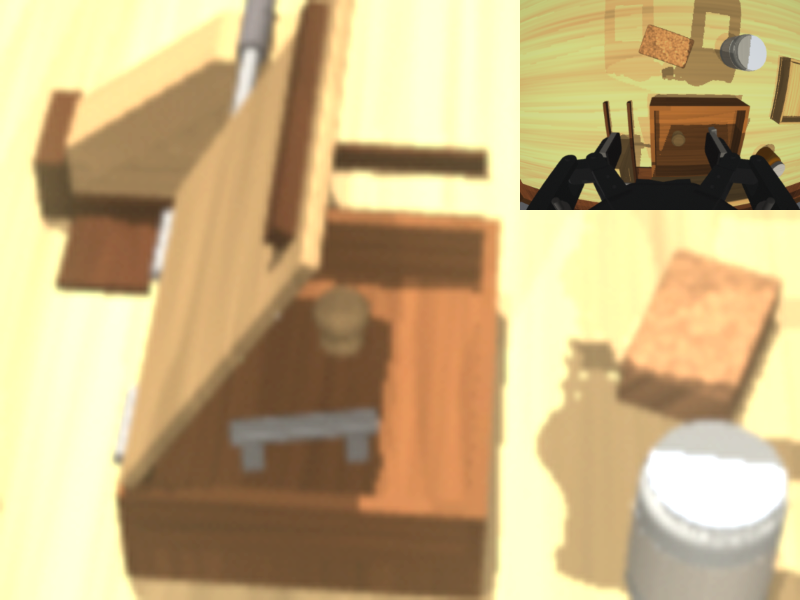

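The lid is propped with the wedge against the stop block. The knob shows at (342,312) in the crop, and at about (318,280) in the wrist picture. The pull is at (305,430), clear of the knob.

```bash
python3 - <<'E'
from h import *
P=np.load('w4.npy',allow_pickle=True).item()
th=-.0215;R=np.array([[np.cos(th),-np.sin(th)],[np.sin(th),np.cos(th)]]);
home=np.array([.7204,-.144]);b=home-R@[.0995,-.205];print('bin',b)
inv=lambda p:((R.T@(p[:2]-b))*1e3).round(1)
for n,p in dict(top=onz('side',190+342/4,130+312/4,.058),foot=onz('side',190+343/4,130+350/4,.030),pullL=onz('side',190+230/4,130+430/4,.06),pullR=onz('side',190+378/4,130+415/4,.06)).items(): print(n,p.round(4),inv(p))
im=cv2.imread('pics/w4.png')
hsv=cv2.cvtColor(im,cv2.COLOR_BGR2HSV);print('px',im[280,318],im[280,335],im[270,318])
z=cv2.resize(im[190:380,230:480],(800,608)[:2],interpolation=cv2.INTER_CUBIC)[:600]
cv2.imwrite('pics/w4z.png',cv2.convertScaleAbs(z,alpha=1.7))
print(onz('wrist',318,280,.06,P),inv(onz('wrist',318,280,.06,P)))
E
```

```text
bin [0.62533016 0.06309171]
top [0.6154 0.0156 0.058 ] [ -8.9 -47.7]
foot [0.6147 0.0205 0.03  ] [ -9.7 -42.8]
pullL [0.672  0.1124 0.06  ] [45.6 50.3]
pullR [0.5896 0.0964 0.06  ] [-36.4  32.5]
px [ 54  91 117] [29 56 89] [ 54  89 115]
[0.61331599 0.01583342 0.06      ] [-11.  -47.5]
```

View pics/w4z.png

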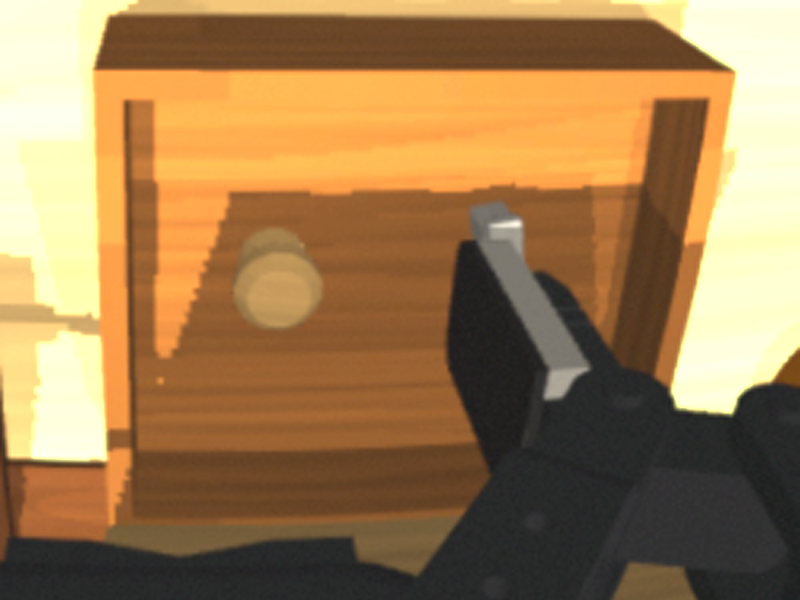

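The knob's widest part is centred at (277,283) in the crop, so it stands at about (0.614, 0.017), under the lid's edge. I'll lower the tool in front of the lid edge, then ease in towards the knob while watching for contact.

{"fn": "servo_tool", "kwargs": {"rows": [[56,38,0,0],[56,38,0,0],[56,38,-50,0],[56,38,-100,0],[56,38,-150,0],[56,38,-180,0],[56,38,-205,0],[56,38,-220,0],[56,38,-220,0]], "grip": 62}}

```text
time_s: 11.8
ee_pos: [0.5535, 0.015, 0.0336]
tool_rot: [-0.035, -3.135, 0.0]
force: [-0.2, -0.3, 0.4]
width: 0.0624
grip_force: 0.0
```

```bash
python3 - <<'E'
from h import *
s=env.read_state();print(s['ee_pos'],s['force'],s['tau'].round(2))
bgr=lambda i:cv2.cvtColor(i,cv2.COLOR_RGB2BGR)
a=bgr(capture('side'));b=bgr(capture('wrist'));c=bgr(capture('scene'))
for n,i in zip('abc',(a,b,c)):cv2.imwrite(f'pics/{n}5.png',i)
o=np.zeros((600,800,3),np.uint8)
o[:,:400]=cv2.resize(a[60:285,200:350],(400,600),interpolation=cv2.INTER_CUBIC)
o[:300,400:]=cv2.resize(b,(400,300));o[300:,400:]=cv2.resize(c[120:285,180:400],(400,300),interpolation=cv2.INTER_CUBIC)
cv2.imwrite('pics/5.png',cv2.convertScaleAbs(o,alpha=1.6))
E
```

```text
[0.55348336 0.01500825 0.03364184] [-0.16191577 -0.27683029  0.38779448] [ 1.100e-01 -4.300e+01 -1.679e+01  1.000e-02 -2.000e-01 -0.000e+00]
```

View pics/5.png

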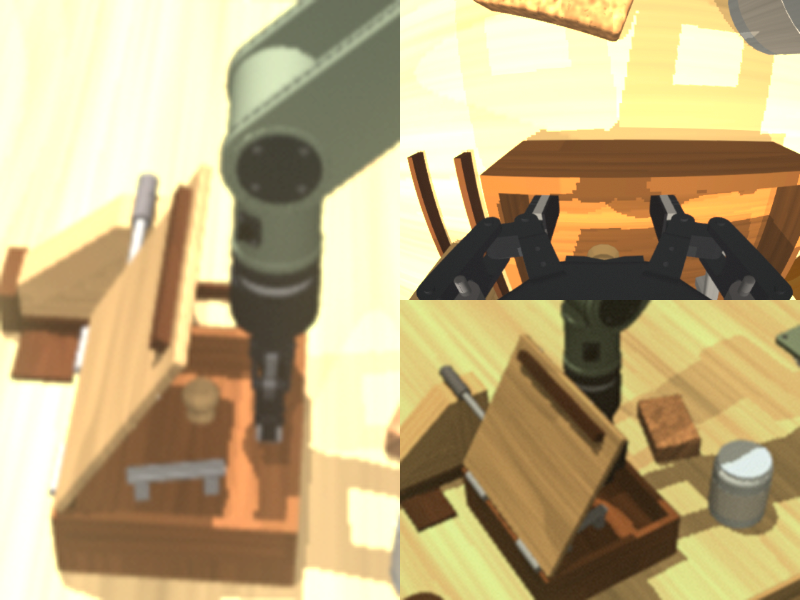

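The fingers stand inside the bin in front of the knob (200,400 in the left panel). The wrist cylinder is just in front of the lid's edge, with the lid still propped. I now advance slowly, letting the wrist nudge the light lid further open.

{"fn": "servo_tool", "kwargs": {"rows": [[3,0,0,0],[6,0,0,0],[9,0,0,0],[12,0,0,0],[15,0,0,0],[18,0,0,0],[20,0,0,0]]}}

```text
time_s: 12.65
ee_pos: [0.5758, 0.0163, 0.0365]
tool_rot: [0.033, 3.141, 0.0]
force: [0.1, 0.5, 0.3]
width: 0.0618
grip_force: 0.0
```

{"fn": "servo_tool", "kwargs": {"rows": [[3,0,0,0],[6,0,0,0],[8,0,0,0],[10,0,0,0]]}}

```text
time_s: 13.05
ee_pos: [0.5854, 0.0163, 0.0365]
tool_rot: [-0.033, -3.141, -0.0]
force: [-0.6, -0.4, -0.4]
width: 0.0618
grip_force: 0.0
```

```bash
python3 - <<'E'
from h import *
s=env.read_state();print(s['ee_pos'],s['force'],s['tau'].round(2))
a=cv2.cvtColor(capture('side'),cv2.COLOR_RGB2BGR);cv2.imwrite('pics/a6.png',a)
o=cv2.imread('pics/a5.png')
d=cv2.absdiff(a,o).max(2)[60:285,200:350]
# did the lid region (left of wrist) change?
ys,xs=np.where(d[60:190,0:70]>25);print(len(xs), (xs.min(),xs.max(),ys.min()+60,ys.max()+60) if len(xs) else None)
E
```

```text
[0.58538512 0.01628254 0.03652945] [-0.61413187 -0.44111841 -0.4347644 ] [-4.000e-02 -4.533e+01 -1.814e+01 -0.000e+00 -2.200e-01  0.000e+00]
1227 (np.int64(31), np.int64(69), np.int64(60), np.int64(175))
```

{"fn": "servo_tool", "kwargs": {"rows": [[3,0,0,0],[6,0,0,0],[8,0,0,0],[10,0,0,0]]}}

```text
time_s: 13.5
ee_pos: [0.5956, 0.0163, 0.0365]
tool_rot: [0.033, 3.141, 0.0]
force: [-0.8, 0.1, -0.1]
width: 0.0622
grip_force: 0.0
```

```bash
python3 - <<'E'
from h import *
s=env.read_state();print(s['ee_pos'],s['force'],s['tau'].round(2))
a=cv2.cvtColor(capture('side'),cv2.COLOR_RGB2BGR);cv2.imwrite('pics/a7.png',a)
o=cv2.imread('pics/a5.png')
d=cv2.absdiff(a,o).max(2)[60:285,200:350]
ys,xs=np.where(d[60:190,0:70]>25);print(len(xs), (xs.min(),xs.max(),ys.min()+60,ys.max()+60) if len(xs) else None)
E
```

```text
[0.59564564 0.01627776 0.03651728] [-0.82533169  0.11810308 -0.13204043] [-3.000e-02 -4.627e+01 -1.830e+01 -0.000e+00 -1.900e-01  0.000e+00]
1978 (np.int64(23), np.int64(69), np.int64(60), np.int64(185))
```

{"fn": "servo_tool", "kwargs": {"rows": [[3,0,0,0],[6,0,0,0],[8,0,0,0],[8,0,0,0]]}}

```text
time_s: 13.95
ee_pos: [0.6038, 0.0163, 0.0364]
tool_rot: [0.033, 3.141, 0.0]
force: [1.0, 0.2, -0.6]
width: 0.0619
grip_force: 0.0
```

{"fn": "servo_tool", "kwargs": {"rows": [[2,0,0,0],[5,0,0,0],[5,0,0,0]]}}

```text
time_s: 14.25
ee_pos: [0.6089, 0.0163, 0.0365]
tool_rot: [0.033, 3.141, 0.0]
force: [0.4, -1.2, -0.8]
width: 0.0624
grip_force: 0.0
```

{"fn": "servo_tool", "kwargs": {"rows": [[2,0,0,0],[3,0,0,0],[3,0,0,0]]}}

```text
time_s: 14.55
ee_pos: [0.6116, 0.0163, 0.0365]
tool_rot: [0.033, 3.141, 0.0]
force: [0.4, -0.0, -0.3]
width: 0.062
grip_force: 0.0
```

{"fn": "servo_tool", "kwargs": {"rows": [[0,0,0,0],[0,0,0,0],[0,0,0,0],[0,0,0,0],[0,0,0,0],[0,0,0,0],[0,0,0,0]], "grip": 20, "grip_force": 30}}

```text
time_s: 15.25
ee_pos: [0.6115, 0.0163, 0.0367]
tool_rot: [0.033, 3.141, 0.0]
force: [-0.8, -0.2, 3.0]
width: 0.0324
grip_force: 29.9
```

{"fn": "servo_tool", "kwargs": {"rows": [[0,0,3,0],[0,0,6,0],[-6,0,6,0],[-12,0,6,0],[-18,0,6,0],[-24,0,6,0],[-30,0,6,0],[-36,0,6,0],[-42,0,6,0],[-48,0,6,0]]}}

```text
time_s: 16.25
ee_pos: [0.5633, 0.0163, 0.0428]
tool_rot: [0.033, 3.14, 0.0]
force: [-0.3, 0.4, 0.1]
width: 0.0326
grip_force: 29.8
```

{"fn": "servo_tool", "kwargs": {"rows": [[-5,0,0,0],[-8,0,10,0],[-8,0,40,0],[-8,0,80,0],[-12,0,120,0],[-20,0,160,0],[-20,0,160,0],[-20,0,160,0]]}}

```text
time_s: 17.05
ee_pos: [0.5437, 0.0163, 0.2041]
tool_rot: [0.033, 3.138, 0.0]
force: [-1.1, -0.2, -0.7]
width: 0.032
grip_force: 29.9
```

```bash
python3 - <<'E'
from h import *
s=env.read_state();print(s['ee_pos'],s['force'],s['width'],s['grip_force'],s['qpos'].round(2))
a=cv2.cvtColor(capture('side'),cv2.COLOR_RGB2BGR);cv2.imwrite('pics/a8.png',a)
o=cv2.imread('pics/d4.png')
# lid & wedge vs. propped picture before, left part of view
d=cv2.absdiff(a,o).max(2)[130:280,190:265];print('changed px',(d>40).sum())
# drawer inside corners from brightness: tin/jar unaffected check
o1=cv2.imread('pics/d1.png')
for n,(u0,u1,v0,v1) in dict(amber=(185,232,285,345),drawer=(262,378,312,415)).items(): print(n,(cv2.absdiff(a,o1).max(2)[v0:v1,u0:u1]>40).sum())
E
```

```text
[0.54372807 0.01628168 0.20406287] [-1.13468208 -0.17675866 -0.73673516] 0.031970904165276176 29.869910781271756 [ 0.01  0.29  1.68  0.    1.17 -1.54]
changed px 0
amber 0
drawer 0
```

{"fn": "servo_tool", "kwargs": {"rows": [[-30,40,0,0],[-34,90,0,0],[-34,140,0,0],[-34,190,0,0],[-34,240,0,0],[-34,290,0,0],[-34,340,0,0],[-34,384,0,0],[-34,384,0,0],[-34,384,0,0]]}}

```text
time_s: 18.1
ee_pos: [0.5085, 0.4005, 0.2]
tool_rot: [-0.03, -3.138, 0.005]
force: [-0.9, -0.1, -1.8]
width: 0.0323
grip_force: 30.0
```

{"fn": "servo_tool", "kwargs": {"rows": [[0,0,-40,0],[0,0,-80,0],[0,0,-120,0],[0,0,-150,0],[0,0,-170,0],[0,0,-178,0],[0,0,-182,0],[0,0,-182,0]]}}

```text
time_s: 18.9
ee_pos: [0.5098, 0.3997, 0.0208]
tool_rot: [0.034, 3.141, 0.0]
force: [0.2, -0.6, 0.3]
width: 0.0321
grip_force: 30.0
```

{"fn": "servo_tool", "kwargs": {"rows": [[0,0,-2,0],[0,0,-4,0],[0,0,-4,0]]}}

```text
time_s: 19.2
ee_pos: [0.5095, 0.4004, 0.017]
tool_rot: [0.032, 3.141, 0.001]
force: [0.2, -0.3, -1.2]
width: 0.0322
grip_force: 30.0
```

{"fn": "servo_tool", "kwargs": {"rows": [[0,0,-1,0],[0,0,-2,0],[0,0,-2,0]]}}

```text
time_s: 19.5
ee_pos: [0.5095, 0.4004, 0.0147]
tool_rot: [0.032, 3.141, 0.001]
force: [0.2, -0.9, 0.2]
width: 0.0322
grip_force: 30.1
```

{"fn": "servo_tool", "kwargs": {"rows": [[0,0,-1,0],[0,0,-1,0]]}}

```text
time_s: 19.7
ee_pos: [0.5095, 0.4004, 0.0147]
tool_rot: [0.033, 3.141, 0.001]
force: [-1.7, -1.7, 7.3]
width: 0.0322
grip_force: 30.4
```

{"fn": "servo_tool", "kwargs": {"rows": [[0,0,0,0],[0,0,0,0],[0,0,0,0],[0,0,0,0],[0,0,0,0],[0,0,0,0]], "grip": 70}}

```text
time_s: 20.3
ee_pos: [0.5094, 0.4003, 0.0134]
tool_rot: [-0.033, -3.141, -0.0]
force: [0.4, 0.2, 0.3]
width: 0.07
grip_force: 0.0
```

{"fn": "servo_tool", "kwargs": {"rows": [[0,0,15,0],[0,0,40,0],[0,0,80,0],[0,0,120,0],[-30,0,160,0],[-70,0,190,0],[-110,0,200,0],[-110,0,200,0],[-110,0,200,0],[-110,0,200,0]]}}

```text
time_s: 21.3
ee_pos: [0.4001, 0.4002, 0.2136]
tool_rot: [0.033, 3.141, 0.0]
force: [0.2, -0.3, -0.4]
width: 0.0699
grip_force: 0.0
```

```bash
python3 - <<'E'
from h import *
print(env.read_state()['ee_pos'])
a=cv2.cvtColor(capture('side'),cv2.COLOR_RGB2BGR);cv2.imwrite('pics/a9.png',a)
b=cv2.cvtColor(capture('scene'),cv2.COLOR_RGB2BGR);cv2.imwrite('pics/b9.png',b)
for n,im,o,(u0,u1,v0,v1) in(('side',a,cv2.imread('pics/d1.png'),(265,375,315,415)),('scene',b,cv2.imread('pics/s1.png'),(345,462,265,360))):
    d=(cv2.absdiff(im,o).max(2)[v0:v1,u0:u1]>18).astype(np.uint8)
    k,l,st,ce=cv2.connectedComponentsWithStats(d)
    for i in range(1,k):
        if st[i,4]>8:
            x,y,w,h,ar=st[i];print(n,(x+u0,y+v0,w,h,ar),'bottom z8',onz(n,x+u0+w/2,y+v0+h,.008).round(3))
    for zz in (.008,.025,.042): print(n,'expected px',np.round(proj(n,np.array([.51,.40,zz])),1))
d=cv2.absdiff(a,cv2.imread('pics/d4.png')).max(2)[130:280,190:265];print('lid changed px',(d>40).sum())
E
```

```text
[0.40012391 0.40022715 0.21355731]
side (np.int32(265), np.int32(315), np.int32(110), np.int32(100), np.int32(9668)) bottom z8 [0.503 0.483 0.008]
side (np.int32(310), np.int32(359), np.int32(11), np.int32(11), np.int32(95)) bottom z8 [0.513 0.396 0.008]
side expected px [316.9 372.2]
side expected px [317.4 368.1]
side expected px [317.8 364. ]
scene (np.int32(441), np.int32(287), np.int32(21), np.int32(26), np.int32(229)) bottom z8 [0.406 0.451 0.008]
scene (np.int32(392), np.int32(308), np.int32(17), np.int32(21), np.int32(205)) bottom z8 [0.527 0.419 0.008]
scene expected px [400.  318.9]
scene expected px [401.4 314.6]
scene expected px [402.7 310.2]
lid changed px 0
```

```bash
python3 - <<'E'
import cv2,numpy as np
a=cv2.imread('pics/b9.png');o=cv2.imread('pics/s1.png')
d=cv2.absdiff(a,o).max(2)[304:334,386:414]
g=cv2.cvtColor(a,cv2.COLOR_BGR2GRAY)[304:334,386:414]
for r in range(30): print(''.join('%4d'%g[r,c] if d[r,c]>10 else '   .' for c in range(28)))
E
```

```text
.   .   .   .   .   .   .   .   .   .   .   .   .   .   .   .   .   .   .   .   .   .   .   .   .   .   .   .
   .   .   .   .   .   .   .   .   .   .   .   .   .   .   .   .   .   .   .   .   .   .   .   .   .   .   .   .
   .   .   .   .   .   .   .   .   .   .   .   .   .   .   .   .   .   .   .   .   .   .   .   .   .   .   .   .
   .   .   .   .   .   .   .   .   .   .   .  96  96   .   .   .   .   .   .   .   .   .   .   .   .   .   .   .
   .   .   .   .   .   .   .   .   .  93  86  86  93   .   .   .   .   .   .   .   .   .   .   .   .   .   .   .
   .   .   .   .   .   .   .   .  87  78  81  92   .   .   .   .   .   .   .   .   .   .   .   .   .   .   .   .
   .   .   .   .   .   .   .  94  76  73  83   .   .   .   .   .   .   .   .   .  97   .   .   .   .   .   .   .
   .   .   .   .   .   .   .  88  75  75  86   .   .   .   .   .   .   .   .   .   .  88  91   .   .   .   .   .
   .   .   .   .   .   .   .  85  75  78  89   .  94  99 101   .   .   .   .   .   .  88  86   .   .   .   .   .
   .   .   .   .   .   .   .  77  76  80  89  95  98  97  99   .   .   .   .   .   .  
[... 1586 characters left out ...]
 .   .   .   .   .   .
   .   .   .   .   .   .   .   .   .   .   .   .   .   .  93  92  91  88  81  83   .   .   .   .   .   .   .   .
   .   .   .   .   .   .   .   .   .   .   .   .   .   .   .   .   .   .   .   .   .   .   .   .   .   .   .   .
   .   .   .   .   .   .   .   .   .   .   .   .   .   .   .   .   .   .   .   .   .   .   .   .   .   .   .   .
   .   .   .   .   .   .   .   .   .   .   .   .   .   .   .   .   .   .   .   .   .   .   .   .   .   .   .   .
   .   .   .   .   .   .   .   .   .   .   .   .   .   .   .   .   .   .   .   .   .   .   .   .   .   .   .   .
   .   .   .   .   .   .   .   .   .   .   .   .   .   .   .   .   .   .   .   .   .   .   .   .   .   .   .   .
```

The bright round top at about (401,313), with the dark neck and foot directly below it, shows the knob standing upright where expected.

```bash
python3 -c "
from bench import ticket
print(ticket.hand_in())"
```

```text
the job is handed in; nothing more can be done
None
```

The job is handed in: the wedge is home against the stop and props the lid, and the knob stands upright in the drawer. The pull, tin, jar and sanding block were never handled; to reach the knob, the wrist nudged the lid a little further open and it settled back on the wedge.

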